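# Seat the keyed grate of the jug rinser

### The arm

A 6-joint arm with a two-finger parallel gripper is mounted at the origin on the work surface. World frame = base frame: x ahead of the robot, y to its left, z up, the work surface at z = 0. Lengths are in m, angles in rad, forces in N, time in s.
With the tool pointing down it reaches from about 0.35 to 0.95 m from the base axis. Payload 17.4 kg.
Tool frame: the origin (TCP) lies at the very end of the fingers, on their centre line; the grasp point (between the pads) lies 19 mm behind it; z points along the fingers, y is the direction in which the jaws open and shut (so a half turn about z gives the same grasp; the last joint's range is limited). The gripper opens to 93 mm and grips with 3 to 60 N. Pads are 15 mm wide; open, the fingers measure 128 mm over their backs; the gripper's body (75 mm by 188 mm) begins 65 mm behind the grasp point.
Start: joints at [1.173, 0.116, 1.442, -0, 1.584, -0.038], TCP at [0.238, 0.632, 0.219] pointing down, gripper open.
Joint ranges: [-2.83, 2.83], [-0.83, 2.19], [0.07, 2.5], [-1.14, 4.28], [0.01, 3], [-2.97, 2.97]. Speed limits (rad/s): [1.89, 1.89, 2.22, 3.14, 3.14, 3.14].

### API

Orientations are given as a unit quaternion [w, x, y, z].
In Python, from rig import readout, viewer, finish_job gives the robot as it stands.
- The arm moves only by the tool apply_moves, never from a script. Its argument "motion" is text: rows parted by semicolons, each of 5 numbers parted by spaces: the opening, from -1 (shut) to 1 (fully open), then the shift along the tool's x, y, z in m, then the turn about the tool's z in rad. A call has 1 to 10 rows; each row is the pose to reach, as a shift and turn from the pose measured when the call began, along the tool's axes at that moment; what a row does not reach only later rows make up. A row lasts 1/8 s, in which the tool goes at most 62.5 mm and 10.7 degrees, less where a joint would pass 70% of its speed; a pose out of reach is approached as far as the arm can. A call with a gripper value outside its range is refused whole. The fingers move at their own pace and stop on an object; "newtons" is the grip in N (left out, the last holds). Time passes only in rows, so rows that repeat a pose let the fingers close. It gives the time, the measured TCP pose, the force and the opening at its end, in the units of the state.
- readout.get_obs(): the state, without advancing time (a new reading comes with each control period).
- viewer.camera(name): name is "scene" or "top" or "wrist"; returns (picture, depth): 480x640x3 uint8, red, green, blue; 480x640 float32, m along the optical axis (not along the pixel's ray), 0 where there is no reading.
- viewer.camera_model(name): a dict with "fx", "fy", "cx", "cy" (pixels), "k1" (the pictures are not rectified: a ray, as slopes to the right and down, at radius r is drawn at 1 + k1 r^2 times it, then the intrinsics apply), "view" (4x4, takes a point from world to camera coordinates). Camera axes: x right, y up, looking along -z (the intrinsics and any distortion apply to the point x, -y, -z); pixel columns grow to the right and rows downward; lengths in m; the calibration is good to about 2 mm. A picture is of the moment at which its call begins: read the wrist's pose just before it. camera_model takes no time and is no camera call; for the wrist camera it gives the pose at the moment of the call.
- finish_job(): hands the job in, once; it reports no verdict.
The state is a dict: "clock": time; "joints": joint angles; "qd": joint speeds; "tau": joint torques, N m; "ee_pos": TCP position; "tool_rot": TCP orientation; "contact_force": force on the tool from outside, world axes, zero at the start; "moment": the same for the moment, N m; "width": opening from 0.0 (shut) to 1.0 (fully open).
Only numpy, scipy, OpenCV 4.12 (cv2) and the standard library are available. Lean on these libraries where they do the work, as an engineer would, in place of code of your own. Each camera call takes 0.05 s, during which the arm holds its last target. There are 200 camera calls.

### The job

The jug rinser on the coffee counter has just been cleaned and its round grate sits proud, turned the wrong way. With a fingertip turn the grate (its upright post is there to be pushed) until the notch in the rim meets the locating pin on the bowl, then press the grate down until it is fully home, flush with the bowl. Do not pull the grate up, leave the jug, cup and tamper where they stand, and finish clear of everything.

Things in the scene. Friction and masses are not known exactly. Their poses are not given: they have to be found in the camera images.
- rinser: jug rinser, fixed to the counter: a black round bowl 176 mm across and 45 mm high on a steel square foot 190 x 190 x 6 mm. The bowl's collar is 24 mm wide and its mouth 128 mm across. Origin at the centre of the underside, z up; the locating pin lies along its +x axis.
- pin (a point): locating pin of the bowl: an 8 mm thick round steel bar lying radially across the collar, from 52 to 84 mm from the bowl's axis, its round top 48 mm above the counter (3 mm above the collar). The point lies on its top, 57 mm from the axis. The pin is fixed to the bowl.
- notch (a point): the one notch in the grate's rim, 14 mm wide and 15 mm deep (from 47 mm radius out to the edge at 62 mm). The point lies in the middle of the notch at the height of the grate's upper face, 57 mm from the grate's axis. It must come over the pin: the notch clears the pin by 3 mm on each side, and the round top of the pin helps it in from a little further off.
- grate_center (a point): centre of the upper face of the grate, on the axis of the bowl. The grate is a steel disc 124 mm across and 6 mm thick with a spray dome (24 mm across, 6 mm high) in the middle; flat elsewhere. Proud, its upper face is 55 mm above the counter; seated it is 45 mm above the counter, flush with the collar.
- post_top (a point): centre of the top of the upright round post on the grate, 16 mm across and 30 mm high above the grate's upper face, 40 mm from the grate's axis, exactly opposite the notch. Push its side to turn the grate, either way round (about 2 N); the grate stays where it is left. Pressing on its top also presses the grate down.
- grate_turn (a joint): turn of the grate about the vertical axis of the bowl, rad, growing counter-clockwise seen from above; 0 (or 2 pi, any whole turn) when the notch is over the pin. No end stops. Starts anywhere from 0.7 to 5.58, so the short way may be either direction.
- grate_drop (a joint): how far the grate has been pressed down, m: 0 proud, 0.010 fully seated (hard stop), negative if pulled up. A stiff seal holds it at any height; it takes 3 to 5 N downwards (more if pressed fast) to move. Off the pin the grate stops after 1 mm, on top of the pin.
- jug: loose steel milk jug, 88 mm across, 105 mm high, with a handle at its +y side; origin at the centre of its underside. Leave it alone.
- cup: loose white cup, 84 mm across, 65 mm high, with a handle at its +y side; origin at the centre of its underside. Leave it alone.
- tamper: loose tamper standing on its steel base, 58 mm across, 83 mm high with wooden grip; origin at the centre of its underside. Leave it alone.

How it is judged:
On the way, in this order (a step that is already met when the one before it is completed fails the run):
1. the notch has been turned over the locating pin (horizontal distance between notch and pin below 0.007 m).
2. the grate has been pressed home over the pin (value of joint grate_drop above 0.0085 m and horizontal distance between notch and pin below 0.005 m), for 0.1 s.
At the end, for the whole second after the job is handed in: The grate is down at least 8.5 of its 10 mm with the notch point within 5 mm (horizontally) of the pin point, and jug, cup and tamper stand upright within 20 mm of where they were (all of step 2 and distance of each of jug, cup, tamper from where it was at the start of the episode below 0.02 m and angle between each of jug, cup, tamper's own z axis and vertical below 0.2 rad); the robot touches nothing.
It fails at once if the grate is pulled up more than 4 mm (value of joint grate_drop below -0.004 m).
It fails at once if jug, cup or tamper is moved more than 20 mm (distance of any of jug, cup, tamper from where it was at the start of the episode above 0.02 m).
It also fails if it takes over 48 s, if anything falls off the work surface, if the arm or the gripper's body presses on something with over 40 N, if the wrist force passes 120 N, or if a joint passes its speed limit or range.

## Working session

There is one attempt and no reset: what is moved stays moved. The work goes in short steps, Python scripts to look and compute and a tool call to move; the robot and the scene stay as the last step left them, time stands still between calls to the robot, and variables do not carry over. Pictures are saved under pics/ and viewed, about 8 in all and at most 12, crops included, and the job is handed in when it is done.

Besides the shell and the picture viewer there is one more tool, called after "Emit:" as name(argument=value, ...) on one line, values as JSON. apply_moves: Moves the arm, as the interface text tells. Its arguments: {"type":"object","properties":{"motion":{"type":"string"},"newtons":{"type":"number"}},"required":["motion"]}

```bash
mkdir -p pics; ls; cat > h.py <<'E'
import numpy as np, cv2
from rig import readout, viewer, finish_job
def model(n): return viewer.camera_model(n)
def ray(m,u,v):
    """pixel -> origin, direction (world)"""
    K=np.array([[m['fx'],0,m['cx']],[0,m['fy'],m['cy']],[0,0,1.]])
    p=cv2.undistortPoints(np.array([[[u,v]]],float),K,np.array([m['k1'],0,0,0,0.]))[0,0]  # cv2: same forward model
    V=np.array(m['view']); R=V[:3,:3]; o=-R.T@V[:3,3]
    return o, R.T@np.array([p[0],-p[1],-1.])
def onz(m,u,v,z):
    o,d=ray(m,u,v); return o+d*(z-o[2])/d[2]
def proj(m,P):
    V=np.array(m['view']); c=V[:3,:3]@np.asarray(P,float)+V[:3,3]
    x,y=c[0]/-c[2],-c[1]/-c[2]; s=1+m['k1']*(x*x+y*y)
    return np.array([m['fx']*x*s+m['cx'],m['fy']*y*s+m['cy']])
def atdepth(m,u,v,d):
    o,r=ray(m,u,v); return o+r*d
def tri(rays):
    A=np.zeros((3,3));b=np.zeros(3)
    for o,d in rays:
        d=d/np.linalg.norm(d);M=np.eye(3)-np.outer(d,d);A+=M;b+=M@o
    p=np.linalg.solve(A,b)
    return p,[np.linalg.norm(np.cross(p-o,d/np.linalg.norm(d))) for o,d in rays]
E
python3 - <<'E'
from h import *
o=readout.get_obs(); print(o)
ims=[]
for n in ['scene','top']:
    m=model(n); p,d=viewer.camera(n); np.savez(f'{n}.npz',p=p,d=d)
    cv2.imwrite(f'pics/{n}.png',p[:,:,::-1]); print(n,m)
E
```

```text
pics
{'clock': 0.0, 'joints': array([ 1.17321797e+00,  1.16492158e-01,  1.44227963e+00,  8.53450465e-06,
        1.58402948e+00, -3.78128359e-02]), 'qd': array([-0.00090456,  0.00185393,  0.00180942,  0.00065957, -0.0003772 ,
       -0.00021206]), 'tau': array([-1.72372409e-03, -7.21231556e+01, -6.22616100e+01,  7.79277692e-02,
        2.37958250e-02, -1.44364722e-04]), 'ee_pos': array([0.23756617, 0.63157874, 0.21789211]), 'tool_rot': array([-1.34684571e-04,  1.78914139e-01,  9.83864506e-01, -5.89122568e-04]), 'contact_force': array([0.43872211, 1.30704517, 0.59633613]), 'moment': array([ 0.030515  , -0.01490515, -0.01672405]), 'width': 1.000881735452281}
scene {'fx': 507.0512585199917, 'fy': 507.0512585199917, 'cx': 316.71200988939904, 'cy': 236.14671363980813, 'k1': -0.08758342471555364, 'view': array([[-0.47655099,  0.87902489, -0.0146421 ,  0.26168896],
       [-0.64966576, -0.34088848,  0.67950677,  0.26651023],
       [ 0.59231204,  0.3333321 ,  0.73352312, -1.28013521],
       [ 0.        ,  0.        ,  0.        ,  1.        ]])}
top {'fx': 488.31471365461624, 'fy': 488.31471365461624, 'cx': 317.74904285256133, 'cy': 252.3763106218927, 'k1': -0.12737195717900304, 'view': array([[ 0.02166598, -0.9997563 , -0.00423484, -0.0371991 ],
       [ 0.99724056,  0.02131023,  0.0711136 , -0.51099872],
       [-0.07100602, -0.0057639 ,  0.99745923, -0.94823443],
       [ 0.        ,  0.        ,  0.        ,  1.        ]])}
```

View pics/top.png

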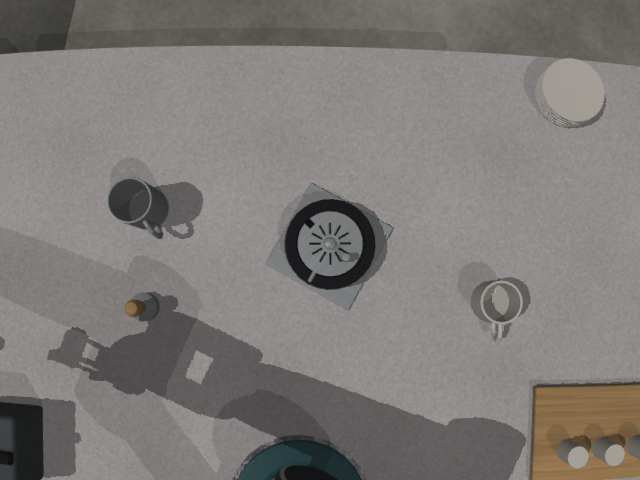

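View pics/scene.png

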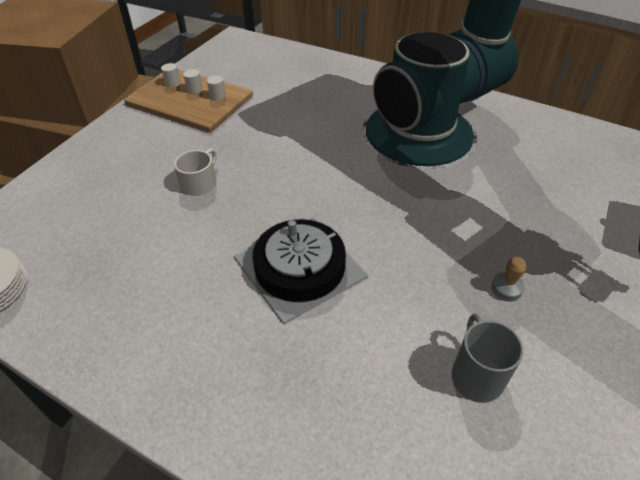

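The top view shows the rinser at about (330,244), with the pin at (312,275), the notch at (309,224) and the post near (350,256). The scene view shows the post at (292,228), the notch at (308,271) and the pin at (332,236). The jug, cup and tamper stand well away from the rinser.

```bash
python3 - <<'E'
from h import *
a=np.load('top.npz')['p'];b=np.load('scene.npz')['p']
c1=cv2.resize(a[190:300,270:390],None,fx=5,fy=5,interpolation=cv2.INTER_CUBIC)
c2=cv2.resize(b[205:315,235:365],None,fx=5,fy=5,interpolation=cv2.INTER_CUBIC)
cv2.imwrite('pics/c1.png',c1[:,:,::-1]);cv2.imwrite('pics/c2.png',c2[:,:,::-1])
m=model('top');ms=model('scene')
for nm,p,mm,box in [('top',a,m,(270,190,390,300)),('scene',b,ms,(235,205,365,315))]:
    x0,y0,x1,y1=box
    g=p[y0:y1,x0:x1].max(2); k=(g<45).astype(np.uint8)
    cs,_=cv2.findContours(k,cv2.RETR_EXTERNAL,cv2.CHAIN_APPROX_NONE)
    c=max(cs,key=cv2.contourArea)+[x0,y0]
    pts=np.array([onz(mm,*q[0],0.045)[:2] for q in c])
    (cx,cy),r=cv2.minEnclosingCircle(pts.astype(np.float32)); print(nm,'collar at z.045',cx,cy,r,cv2.fitEllipse(pts.astype(np.float32)))
for nm,q,z in [('ctr',(330,243.5),.061),('pin',(312,276),.048),('notch',(309,224),.055),('post',(350,256),.085)]:
    print(nm,onz(m,*q,z))
for nm,q,z in [('ctr',(299,247),.061),('pin',(332,236),.048),('notch',(308,271),.055),('post',(292,224),.085)]:
    print(nm,onz(ms,*q,z))
E
```

```text
top collar at z.045 0.5273723006248474 -0.049343906342983246 0.08706890046596527 ((0.5274976491928101, -0.049345068633556366), (0.1709616780281067, 0.17180880904197693), 116.90643310546875)
scene collar at z.045 0.5419226884841919 -0.04284700006246567 0.0990774929523468 ((0.539450466632843, -0.04334555193781853), (0.16138720512390137, 0.19371163845062256), 119.43571472167969)
ctr [ 0.52596834 -0.04926954  0.061     ]
pin [ 0.46405323 -0.01636179  0.048     ]
notch [ 0.56308323 -0.00850456  0.055     ]
post [ 0.50150078 -0.08609402  0.085     ]
ctr [ 0.52951324 -0.04687521  0.061     ]
pin [ 0.46578088 -0.01102066  0.048     ]
notch [ 0.56730809 -0.00694785  0.055     ]
post [ 0.50390266 -0.07548338  0.085     ]
```

View pics/c1.png

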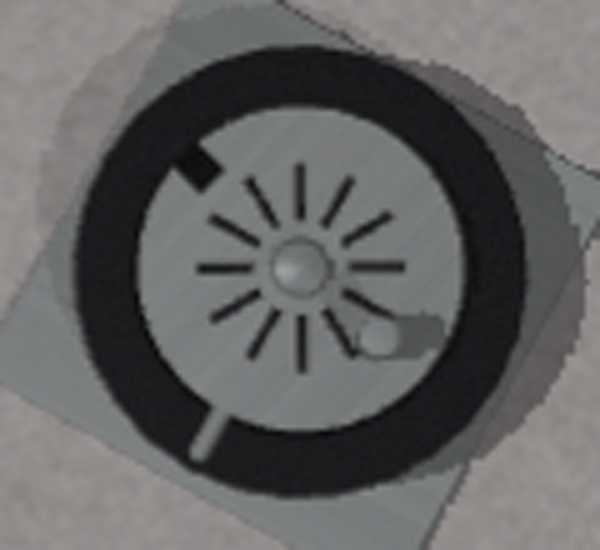

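View pics/c2.png

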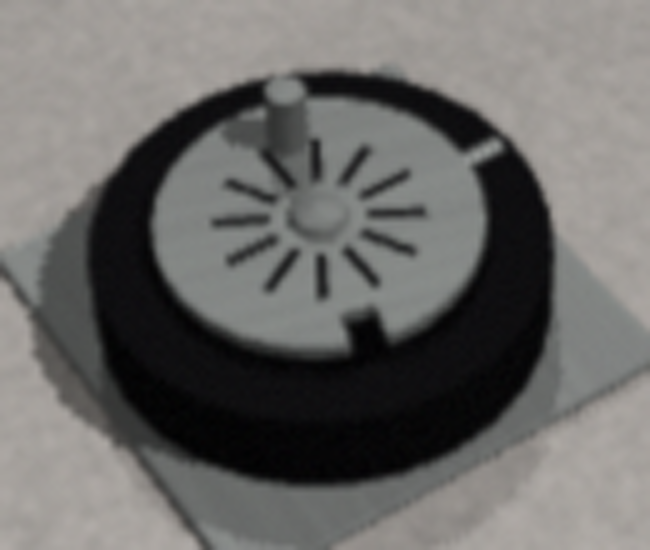

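The crops show the features clearly. In the top crop the post top is at (383,334), the dome at (302,268), the pin runs (228,410) to (200,452), and the notch is at (199,167). In the scene crop the post top is at (286,85), the dome at (318,212), the pin at (486,152), and the notch at (366,333).

```bash
python3 - <<'E'
from h import *
m=model('top');ms=model('scene')
T=lambda x,y:(x/5+270-.4,y/5+190-.4); S=lambda x,y:(x/5+235-.4,y/5+205-.4)
P={'post':((383,334),(286,85),.085),'dome':((302,266),(318,205),.061),'pinmid':((214,431),(486,152),.048),'notch':((197,167),(366,330),.055)}
c=np.array([.5275,-.0493])
for n,(t,s,z) in P.items():
    t=T(*t);s=S(*s);p,e=tri([ray(m,*t),ray(ms,*s)])
    print(n,'tri',p.round(4),np.round(e,4),'top@z',onz(m,*t,z).round(4),'scene@z',onz(ms,*s,z).round(4))
    for q in (onz(m,*t,z),):
        d=q[:2]-c; print('   r',np.hypot(*d).round(4),'ang',np.arctan2(d[1],d[0]).round(4))
# tip ends of pin in top
for q in [(228,410),(200,455)]:
    d=onz(m,*T(*q),.048)[:2]-c; print(np.hypot(*d),np.arctan2(d[1],d[0]))
# foot edges: angle of square
# objects
for n,q,z in [('jug',(131,202),.105),('cup',(502,301),.065),('tamper',(134,308),.083)]: print(n,onz(m,*q,z))
E
```

```text
post tri [ 0.5003 -0.0786  0.0867] [0.0005 0.0005] top@z [ 0.5006 -0.0791  0.085 ] scene@z [ 0.4987 -0.079   0.085 ]
   r 0.0401 ang -2.3047
dome tri [ 0.5274 -0.0495  0.0614] [0.0003 0.0003] top@z [ 0.5273 -0.0492  0.061 ] scene@z [ 0.5272 -0.0499  0.061 ]
   r 0.0002 ang 2.8666
pinmid tri [ 0.4635 -0.0151  0.0466] [0.0022 0.0022] top@z [ 0.4645 -0.0171  0.048 ] scene@z [ 0.4636 -0.0126  0.048 ]
   r 0.0708 ang 2.6696
notch tri [ 0.5653 -0.0085  0.0531] [0.0001 0.0001] top@z [ 0.565  -0.0085  0.055 ] scene@z [ 0.5667 -0.0077  0.055 ]
   r 0.0555 ang 0.8279
0.061186458328918905 2.6844495526769787
0.08139496644036523 2.6651836422019697
jug [0.59180014 0.32184613 0.105     ]
cup [ 0.4230187  -0.37932512  0.065     ]
tamper [0.39534949 0.31505762 0.083     ]
```

```bash
cat >> h.py <<'E'
C=np.array([.5275,-.0493])
def yaw(o):
    w,x,y,z=o['tool_rot']; return np.arctan2(1-2*(x*x+z*z),2*(x*y-w*z))  # world angle of tool y
def shift(xyz,yw):
    "tool-axis shift and turn from the present pose to TCP xyz, tool y at world angle yw"
    o=readout.get_obs(); w,x,y,z=o['tool_rot']
    R=cv2.Rodrigues(np.zeros(3))[0]
    from scipy.spatial.transform import Rotation as Ro
    R=Ro.from_quat([x,y,z,w]).as_matrix()
    s=R.T@(np.array(xyz)-o['ee_pos']); t=-((yw-yaw(o)+np.pi)%(2*np.pi)-np.pi)
    return s.round(4),round(t,4)
E
python3 - <<'E'
from h import *
m=model('top')
a=np.load('top.npz')['p']
q=[onz(m,*p,.006)[:2] for p in [(313,182),(394,228),(349,309),(266,263)]]
for i in range(4):
    d=q[(i+1)%4]-q[i]; print(np.hypot(*d),(np.arctan2(d[1],d[0])%(np.pi/2)),'pin if',np.arctan2(d[1],d[0])%(np.pi/2)+np.pi/2)
print(np.mean(q,0))
print(yaw(readout.get_obs()), shift((.4725,-.0535,.218),-.734))
E
```

```text
0.18852173007876286 1.0704216682067318 pin if 2.6412179950016283
0.18633033214682934 1.0789104058049772 pin if 2.6497067325998738
0.18963474285628748 1.0875066091251666 pin if 2.658302935920063
0.18956400941733048 1.073040066891234 pin if 2.6438363936861307
[ 0.52762068 -0.05146059]
1.2110468475655822 (array([-0.4611, -0.5585,  0.0006]), np.float64(1.945))
```

Emit:
apply_moves(motion="-1 -0.461 -0.558 0 1.945; -1 -0.461 -0.558 0 1.945; -1 -0.461 -0.558 0 1.945; -1 -0.461 -0.558 0 1.945; -1 -0.461 -0.558 0 1.945; -1 -0.461 -0.558 0 1.945; -1 -0.461 -0.558 0 1.945; -1 -0.461 -0.558 0 1.945; -1 -0.461 -0.558 0 1.945; -1 -0.461 -0.558 0 1.945", newtons=10)

```text
clock: 1.35
ee_pos: [0.4406, 0.0385, 0.2186]
tool_rot: [0.0, 0.9, 0.435, -0.0]
contact_force: [1.4, 0.9, 0.2]
width: 0.016
```

```bash
python3 - <<'E'
from h import *
o=readout.get_obs();print(o['clock'],o['joints'],o['ee_pos'],o['width'],yaw(o)); print(shift((.4725,-.0535,.14),-.734))
E
```

```text
1.35 [ 3.01824499e-02 -4.09212290e-01  1.91093862e+00 -8.76789407e-04
  1.63975564e+00  7.00301819e-01] [0.44060103 0.03854948 0.21859192] 0.01646587820582363 -0.6701796382622965
(array([-0.0523,  0.0821,  0.0787]), np.float64(0.0638))
```

Emit:
apply_moves(motion="-1 -0.052 0.082 0.03 0.064; -1 -0.052 0.082 0.079 0.064; -1 -0.052 0.082 0.079 0.064; -1 -0.052 0.082 0.079 0.064; -1 -0.052 0.082 0.079 0.064")

```text
clock: 1.98
ee_pos: [0.4731, -0.0524, 0.1414]
tool_rot: [0.001, 0.914, 0.407, 0.001]
contact_force: [0.7, 0.7, -0.0]
width: 0.005
```

```bash
python3 - <<'E'
from h import *
o=readout.get_obs();print(o['clock'],o['ee_pos'],o['width'],yaw(o),o['contact_force']); print(shift((.4725,-.0535,.066),-.734))
m=model('wrist');p,d=viewer.camera('wrist');cv2.imwrite('pics/w1.png',p[:,:,::-1]);np.savez('w1.npz',p=p,d=d,**m)
E
```

```text
1.975 [ 0.47307127 -0.05238335  0.14138674] 0.004739000835198522 -0.7330642105548377 [ 0.67381134  0.69209361 -0.01954639]
(array([-0.0013,  0.0001,  0.0754]), np.float64(0.0009))
```

View pics/w1.png

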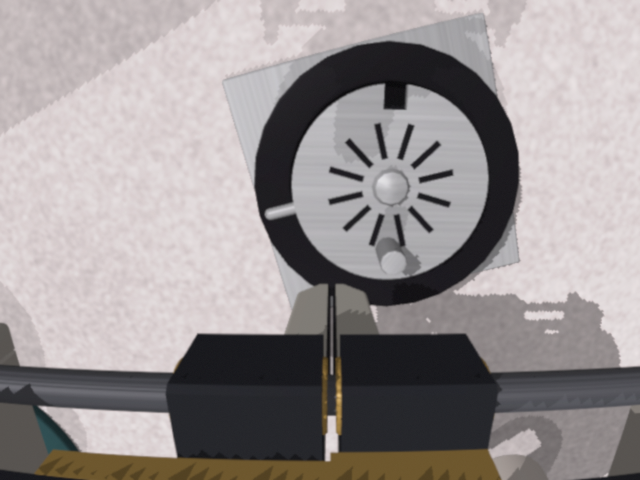

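The wrist view shows the post top at (393,262), the dome at (391,187), the notch at (396,96), the pin running (268,214) to (297,208), and the shut fingertips at (331,288), clear of the post.

```bash
python3 - <<'E'
from h import *
m=dict(np.load('w1.npz'))
g=lambda u,v,z:onz(m,u,v,z)
c=g(391,186,.061);print('dome',c)
for n,u,v,z in [('post',393,262,.085),('notch',396,96,.055),('pin_out',268,214,.048),('pin_in',297,208,.048)]:
    q=g(u,v,z)[:2]
    for cc in (c[:2],C): d=q-cc;print(n,q.round(4),np.hypot(*d).round(4),np.arctan2(d[1],d[0]).round(4))
q=g(297,208,.048)-g(268,214,.048);print('pin dir',np.arctan2(-q[1],-q[0]))
for u in(300,331,367): print('tip',g(u,286,.1414))
k=(m['p'].max(2)<50).astype(np.uint8);k[310:]=0
cs,_=cv2.findContours(k,cv2.RETR_EXTERNAL,cv2.CHAIN_APPROX_NONE);cc=max(cs,key=cv2.contourArea)[:,0]
cc=cc[cc[:,1]<270];pts=np.array([g(*p,.045)[:2] for p in cc],np.float32);print(cv2.minEnclosingCircle(pts),cv2.fitEllipse(pts))
E
```

```text
dome [ 0.5266173  -0.04981927  0.061     ]
post [ 0.4987 -0.0799] 0.041 -2.3184
post [ 0.4987 -0.0799] 0.042 -2.3254
notch [ 0.5639 -0.0114] 0.0536 0.8006
notch [ 0.5639 -0.0114] 0.0526 0.8057
pin_out [ 0.4543 -0.0126] 0.0813 2.666
pin_out [ 0.4543 -0.0126] 0.0819 2.6766
pin_in [ 0.4713 -0.0225] 0.0616 2.683
pin_in [ 0.4713 -0.0225] 0.0622 2.6967
pin dir 2.6130367225052935
tip [ 0.46741206 -0.03927038  0.1414    ]
tip [ 0.47772715 -0.04857083  0.1414    ]
tip [ 0.48969219 -0.05940089  0.1414    ]
((0.5262574553489685, -0.051015645265579224), 0.08727031201124191) ((0.5260294675827026, -0.051062315702438354), (0.1728677898645401, 0.17358975112438202), 150.8579559326172)
```

Emit:
apply_moves(motion="-1 -0.001 0 0.04 0; -1 -0.001 0 0.075 0; -1 -0.001 0 0.075 0; -1 -0.001 0 0.075 0")

```text
clock: 2.52
ee_pos: [0.4735, -0.0529, 0.0685]
tool_rot: [0.002, 0.913, 0.407, 0.002]
contact_force: [0.2, 0.5, -0.6]
width: 0.004
```

```bash
cat >> h.py <<'E'
C=np.array([.527,-.050])
def arc(angs,s,z=.066,r=.040):
    for a in angs:
        rad=np.array([np.cos(a),np.sin(a)]);t=np.array([-rad[1],rad[0]])
        x,tu=shift([*(C+r*rad-s*t),z],a+np.pi/2); print(a.round(3),x,tu)
E
python3 - <<'E'
from h import *
o=readout.get_obs();print(o['clock'],o['ee_pos'],o['width'],yaw(o),o['contact_force'])
arc(np.linspace(-2.31,-1.47,10),.0255)
E
```

```text
2.525 [ 0.47346856 -0.05292948  0.06848102] 0.004390386551857372 -0.7321662404836303 [ 0.21868564  0.45244746 -0.56474222]
-2.31 [-0.0019  0.0121  0.0025] 0.007
-2.217 [-0.0041  0.0159  0.0025] -0.0863
-2.123 [-0.006   0.0199  0.0026] -0.1796
-2.03 [-0.0074  0.0241  0.0026] -0.273
-1.937 [-0.0085  0.0284  0.0026] -0.3663
-1.843 [-0.0092  0.0327  0.0026] -0.4596
-1.75 [-0.0095  0.0372  0.0026] -0.553
-1.657 [-0.0093  0.0416  0.0026] -0.6463
-1.563 [-0.0088  0.046   0.0027] -0.7396
-1.47 [-0.0078  0.0503  0.0027] -0.833
```

Emit:
apply_moves(motion="-1 -0.002 0.012 0.001 0.007; -1 -0.004 0.016 0.001 -0.086; -1 -0.006 0.020 0.001 -0.18; -1 -0.0075 0.024 0.001 -0.273; -1 -0.0085 0.0285 0.001 -0.366; -1 -0.009 0.033 0.001 -0.46; -1 -0.0095 0.037 0.001 -0.553; -1 -0.0095 0.0415 0.001 -0.646; -1 -0.009 0.046 0.001 -0.74; -1 -0.008 0.050 0.001 -0.833")

```text
clock: 3.78
ee_pos: [0.5061, -0.093, 0.0688]
tool_rot: [0.003, 0.67, 0.743, 0.001]
contact_force: [-1.1, 1.4, 0.3]
width: 0.003
```

```bash
python3 - <<'E'
from h import *
o=readout.get_obs();print(o['clock'],o['ee_pos'],o['width'],yaw(o),o['contact_force'],o['joints'])
arc(np.linspace(-1.47,-.64,10)+.083,.0255)
m=model('wrist');p,d=viewer.camera('wrist');cv2.imwrite('pics/w2.png',p[:,:,::-1]);np.savez('w2.npz',p=p,d=d,**m)
E
```

```text
3.775 [ 0.50614844 -0.09298285  0.06882459] 0.002679857798706265 0.1034615548970534 [-1.05597665  1.41413192  0.32341896] [-2.31057906e-01 -1.60283382e-01  1.96032889e+00 -3.40240503e-04
  1.33564379e+00 -3.34435012e-01]
-1.387 [-0.0013  0.003   0.0028] -0.0803
-1.295 [-0.0032  0.0069  0.0029] -0.1726
-1.203 [-0.0047  0.011   0.0029] -0.2648
-1.11 [-0.0058  0.0152  0.0029] -0.357
-1.018 [-0.0065  0.0196  0.0029] -0.4492
-0.926 [-0.0068  0.0239  0.003 ] -0.5414
-0.834 [-0.0067  0.0283  0.003 ] -0.6337
-0.741 [-0.0062  0.0326  0.003 ] -0.7259
-0.649 [-0.0053  0.0369  0.003 ] -0.8181
-0.557 [-0.0041  0.0411  0.0031] -0.9103
```

View pics/w2.png

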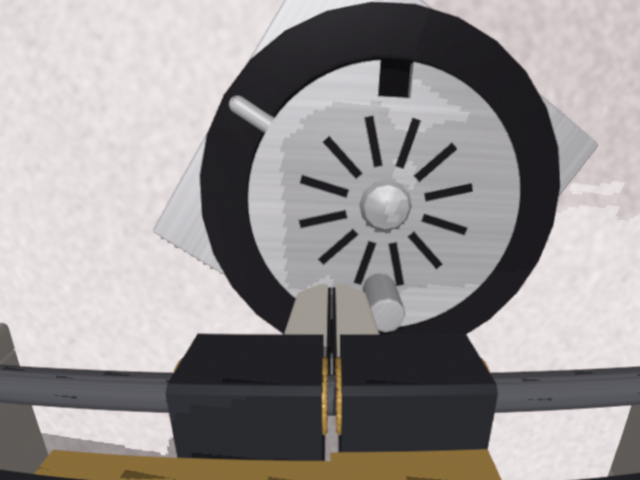

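The grate has turned, and the notch (395,78) is now about 60 deg from the pin (236,102)–(270,125). The finger bears on the post at (384,300). I'll keep pushing.

Emit:
apply_moves(motion="-1 -0.0015 0.003 0.001 -0.08; -1 -0.003 0.007 0.001 -0.173; -1 -0.0045 0.011 0.001 -0.265; -1 -0.006 0.015 0.001 -0.357; -1 -0.0065 0.0195 0.001 -0.45; -1 -0.007 0.024 0.001 -0.541; -1 -0.007 0.0285 0.001 -0.634; -1 -0.006 0.0325 0.001 -0.726; -1 -0.0055 0.037 0.001 -0.80; -1 -0.0055 0.037 0.001 -0.80")

```text
clock: 5.08
ee_pos: [0.5446, -0.0951, 0.0689]
tool_rot: [0.004, 0.326, 0.945, 0.0]
contact_force: [-0.0, -0.3, 0.7]
width: 0.003
```

```bash
python3 - <<'E'
from h import *
m=dict(np.load('w2.npz'))
def ang(u,v,z,c): d=onz(m,u,v,z)[:2]-c; return np.hypot(*d).round(4),np.arctan2(d[1],d[0]).round(4)
c=onz(m,385,204,.061)[:2];print('w2',c,'notch',ang(395,78,.055,c),'pin',ang(237,102,.048,c),ang(270,125,.048,c))
o=readout.get_obs();print(o['clock'],o['ee_pos'],yaw(o),o['contact_force'])
m=model('wrist');p,d=viewer.camera('wrist');cv2.imwrite('pics/w3.png',p[:,:,::-1]);np.savez('w3.npz',p=p,d=d,**m)
arc(np.array([-.65,-.6,-.55,-.5,-.45]),.0255)
E
```

```text
w2 [ 0.52521011 -0.04944487] notch (np.float64(0.0534), np.float64(1.6116)) pin (np.float64(0.079), np.float64(2.6559)) (np.float64(0.0613), np.float64(2.6634))
5.075 [ 0.54455851 -0.09505656  0.06885174] 0.906285846534051 [-0.01329327 -0.31445806  0.71913479]
-0.65 [ 0.0011 -0.0002  0.0027] -0.0155
-0.6 [-0.0001  0.0018  0.0027] -0.0655
-0.55 [-0.0012  0.004   0.0027] -0.1155
-0.5 [-0.0022  0.0061  0.0027] -0.1655
-0.45 [-0.0031  0.0083  0.0028] -0.2155
```

View pics/w3.png

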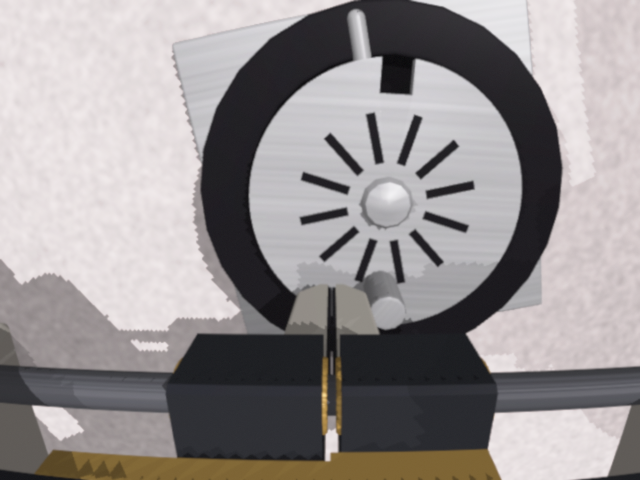

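The notch (397,75) is now close to the pin (358,15)–(363,56). I'll compute the angle still to go.

```bash
cat >> h.py <<'E'
def gap(m,dome,notch,po,pi):
    c=onz(m,*dome,.0605)[:2]
    f=lambda q,z:(lambda d:(round(np.hypot(*d),4),round(np.arctan2(d[1],d[0]),4)))(onz(m,*q,z)[:2]-c)
    print('c',c,'notch',f(notch,.055),'pin',f(po,.048),f(pi,.048))
E
python3 - <<'E'
from h import *
m=dict(np.load('w3.npz'))
gap(m,(387,203),(397,76),(358,15),(363,56))
gap(m,(387,203),(396,92),(358,15),(363,56))
E
```

```text
c [ 0.52544398 -0.05062993] notch (np.float64(0.0538), np.float64(2.418)) pin (np.float64(0.0803), np.float64(2.6419)) (np.float64(0.0634), np.float64(2.6483))
c [ 0.52544398 -0.05062993] notch (np.float64(0.0473), np.float64(2.4141)) pin (np.float64(0.0803), np.float64(2.6419)) (np.float64(0.0634), np.float64(2.6483))
```

Emit:
apply_moves(motion="-1 -0.001 0.002 0.001 -0.06; -1 -0.002 0.0045 0.001 -0.12; -1 -0.003 0.007 0.001 -0.18; -1 -0.004 0.009 0.001 -0.225; -1 -0.004 0.009 0.001 -0.225; -1 -0.004 0.009 0.001 -0.225")

```text
clock: 5.88
ee_pos: [0.5532, -0.0906, 0.068]
tool_rot: [0.004, 0.22, 0.976, -0.0]
contact_force: [0.8, -2.0, 0.2]
width: 0.006
```

```bash
python3 - <<'E'
from h import *
o=readout.get_obs();print(o['clock'],o['ee_pos'],yaw(o),o['contact_force'])
m=model('wrist');p,d=viewer.camera('wrist');np.savez('w4.npz',p=p,d=d,**m)
cv2.imwrite('pics/w4.png',cv2.resize(p[0:240,260:520],None,fx=2.5,fy=2.5,interpolation=cv2.INTER_CUBIC)[:,:,::-1])
E
```

```text
5.875 [ 0.55315273 -0.09058743  0.06804045] 1.1281142873718504 [ 0.77005186 -1.98579987  0.19081381]
```

View pics/w4.png

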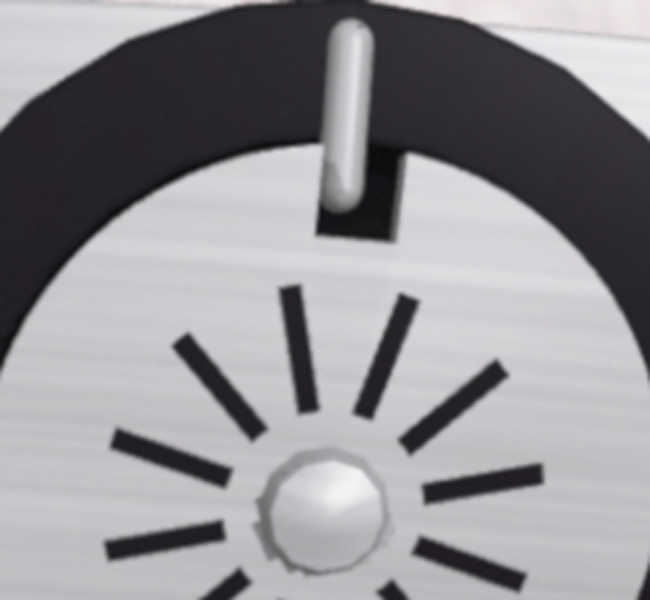

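The notch (crop 361,193) is already over the pin (crop 345,185), except for a small residual angle.

```bash
python3 - <<'E'
from h import *
m=dict(np.load('w4.npz'))
q=lambda x,y:(260+x/2.5-.3,y/2.5-.3)
gap(m,q(325,508),q(361,195),q(351,40),q(344,185))
gap(m,q(325,508),q(357,238),q(351,40),q(347,120))
for a,b in [((317,236),(395,241))]:
    print(np.linalg.norm(onz(m,*q(*a),.055)-onz(m,*q(*b),.055)))
c=np.array([.5265,-.0503])
for n,x,z in [('notch',q(361,195),.055),('pin',q(344,185),.048)]: d=onz(m,*x,z)[:2]-c;print(n,np.hypot(*d),np.arctan2(d[1],d[0]))
E
```

```text
c [ 0.52460526 -0.05039841] notch (np.float64(0.053), np.float64(2.6047)) pin (np.float64(0.0788), np.float64(2.6536)) (np.float64(0.055), np.float64(2.6419))
c [ 0.52460526 -0.05039841] notch (np.float64(0.0459), np.float64(2.5992)) pin (np.float64(0.0788), np.float64(2.6536)) (np.float64(0.0658), np.float64(2.6488))
0.013370450167523343
notch 0.05455009536777084 2.6240139467416643
pin 0.05665833257544625 2.65948159161513
```

Emit:
apply_moves(motion="-1 -0.0005 0.001 0 -0.02; -1 -0.001 0.0018 0 -0.04; -1 -0.001 0.0018 0 -0.04; -1 -0.001 0.0018 0 -0.04")

```text
clock: 6.42
ee_pos: [0.5548, -0.0893, 0.068]
tool_rot: [0.004, 0.2, 0.98, -0.0]
contact_force: [0.0, -2.2, 2.3]
width: 0.003
```

```bash
python3 - <<'E'
from h import *
o=readout.get_obs();print(o['clock'],o['ee_pos'],yaw(o),o['contact_force'])
m=model('wrist');p,d=viewer.camera('wrist');np.savez('w5.npz',p=p,d=d,**m)
cv2.imwrite('pics/w5.png',cv2.resize(p[0:240,260:520],None,fx=2.5,fy=2.5,interpolation=cv2.INTER_CUBIC)[:,:,::-1])
E
```

```text
6.425 [ 0.55483425 -0.08930946  0.06801413] 1.168373128088065 [ 0.03436557 -2.20947434  2.27378172]
```

View pics/w5.png

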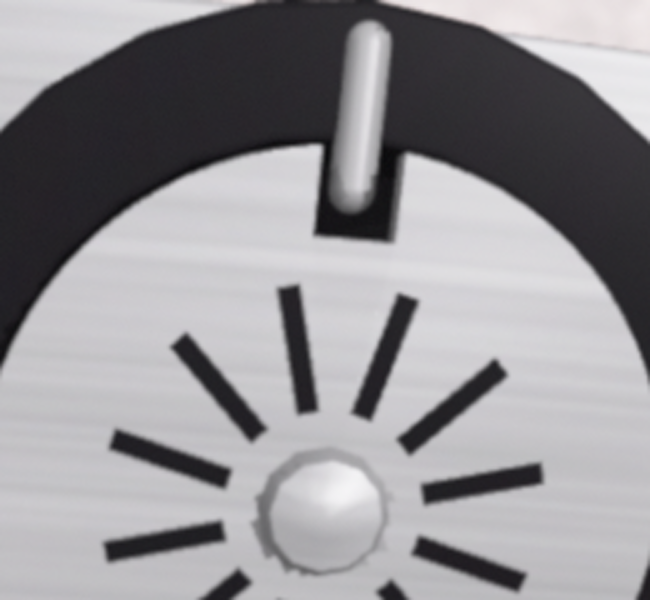

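The pin now sits mid-notch: crop pin end (353,190) against notch centre (358,195), and the rest is parallax. I'll back off the post, lift over it and go above the dome.

Emit:
apply_moves(motion="-1 0 -0.012 0 0; -1 0 -0.012 0 0; -1 0 -0.012 -0.025 0; -1 0 -0.012 -0.04 0; -1 0 -0.012 -0.04 0; -1 0.02 0.012 -0.04 0; -1 0.041 0.025 -0.04 0; -1 0.041 0.025 -0.04 0; -1 0.041 0.025 -0.02 0; -1 0.041 0.025 -0.01 0")

```text
clock: 7.72
ee_pos: [0.5263, -0.0507, 0.0753]
tool_rot: [0.003, 0.2, 0.98, -0.0]
contact_force: [0.2, -0.6, -0.4]
width: 0.007
```

```bash
python3 - <<'E'
from h import *
o=readout.get_obs();print(o['clock'],o['ee_pos'],yaw(o),o['contact_force'])
print(shift((.527,-.050,.0615),1.168))
m=model('wrist');p,d=viewer.camera('wrist');np.savez('w6.npz',p=p,d=d,**m)
cv2.imwrite('pics/w6.png',p[:,:,::-1])
E
```

```text
7.725 [ 0.52630092 -0.05066919  0.07527024] 1.167811694412606 [ 0.24752949 -0.63913063 -0.35892769]
(array([-0.0003,  0.0009,  0.0138]), np.float64(-0.0002))
```

View pics/w6.png

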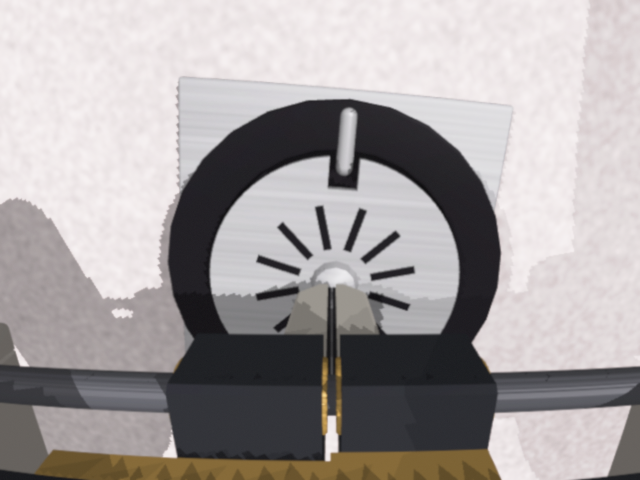

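The pin (346,160) sits within the notch (344,172) and the fingertips are over the dome. I'll press gently, in steps.

Emit:
apply_moves(motion="-1 0 0.001 0.008 0; -1 0 0.001 0.012 0; -1 0 0.001 0.014 0; -1 0 0.001 0.016 0; -1 0 0.001 0.018 0; -1 0 0.001 0.018 0")

```text
clock: 8.52
ee_pos: [0.5265, -0.0497, 0.0563]
tool_rot: [0.002, 0.2, 0.98, -0.0]
contact_force: [0.4, -0.3, 0.3]
width: 0.003
```

Emit:
apply_moves(motion="-1 0 0 0.001 0; -1 0 0 0.002 0; -1 0 0 0.003 0; -1 0 0 0.004 0; -1 0 0 0.004 0")

```text
clock: 9.15
ee_pos: [0.5265, -0.0497, 0.0522]
tool_rot: [0.002, 0.2, 0.98, -0.0]
contact_force: [-0.6, 0.0, 0.7]
width: 0.006
```

Emit:
apply_moves(motion="-1 0 0 0.001 0; -1 0 0 0.002 0; -1 0 0 0.003 0; -1 0 0 0.003 0")

```text
clock: 9.65
ee_pos: [0.5268, -0.0497, 0.0508]
tool_rot: [0.003, 0.2, 0.98, -0.0]
contact_force: [-8.6, 0.7, 19.6]
width: 0.007
```

The force jumped to about 20 N at z = 0.0508, where a seated dome top should be at 0.051, so this is the hard stop. I'll hold briefly, lift straight off and check.

Emit:
apply_moves(motion="-1 0 0 0.001 0; -1 0 0 0.001 0; -1 0 0 -0.005 0; -1 0 0 -0.03 0; -1 0 0 -0.08 0; -1 0 0 -0.12 0; -1 0 0 -0.15 0; -1 0 0 -0.15 0; -1 0 0 -0.15 0")

```text
clock: 10.78
ee_pos: [0.5258, -0.0495, 0.1998]
tool_rot: [0.002, 0.2, 0.98, -0.0]
contact_force: [-0.3, -0.6, -0.3]
width: 0.005
```

```bash
python3 - <<'E'
from h import *
o=readout.get_obs();print(o['clock'],o['ee_pos'],yaw(o),o['contact_force'])
m=model('wrist');p,d=viewer.camera('wrist');np.savez('w7.npz',p=p,d=d,**m)
ms=model('scene');s,ds=viewer.camera('scene');mt=model('top');t,dt=viewer.camera('top');np.savez('end.npz',s=s,t=t)
a=cv2.resize(p[60:340,200:480],(600,600),interpolation=cv2.INTER_CUBIC)
cv2.imwrite('pics/w7.png',a[:,:,::-1])
# height of grate & collar by wrist depth, as world z
def z(u,v): return atdepth(m,u,v,np.median(d[v-1:v+2,u-1:u+2]))
np.save('d7.npy',d)
# loose objects: image change in start vs end at their places (top & scene)
for nm,A,B,boxes in [('top',np.load('top.npz')['p'],t,[(100,170,175,245),(475,270,530,345)]),('scene',np.load('scene.npz')['p'],s,[(450,310,530,405),(165,140,225,200),(490,250,530,305)])]:
    for x0,y0,x1,y1 in boxes: print(nm,(x0,y0),np.abs(A[y0:y1,x0:x1].astype(int)-B[y0:y1,x0:x1]).max(2).mean().round(1))
E
```

```text
10.775 [ 0.52581851 -0.04945288  0.19976522] 1.1677625395166948 [-0.2610765  -0.56138359 -0.26176993]
top (100, 170) 23.1
top (475, 270) 24.3
scene (450, 310) 12.6
scene (165, 140) 30.6
scene (490, 250) 39.6
```

View pics/w7.png

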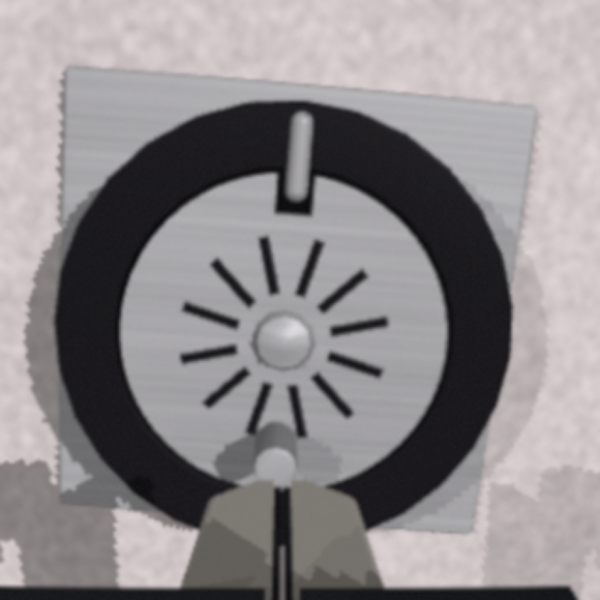

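The grate looks seated: the pin (298,190) is centred in the notch (295,193), with the dome at (284,341). I'll check heights with depth, and the loose objects by comparing start and end depth.

```bash
python3 - <<'E'
from h import *
z=np.load('w7.npz');m=dict(z);d=z['d'];s=280/600
def h(x,y):
    u,v=int(200+x*s),int(60+y*s); return atdepth(m,u,v,np.median(d[v-2:v+3,u-2:u+3])).round(4)
print('grate',h(170,330),h(400,330),h(230,220),'collar',h(90,330),h(480,330),h(200,150),'foot',h(80,90))
q=lambda x,y:(200+(x+.5)*s-.5,60+(y+.5)*s-.5)
c=onz(m,*q(284,341),.051)[:2]; n=onz(m,*q(295,195),.045)[:2]; p=onz(m,*q(298,190),.048)[:2]
for v in (n,p): e=v-c; print(np.hypot(*e),np.arctan2(e[1],e[0]))
for n,bx in [('top',[(100,170,170,240),(475,270,530,345),(122,290,162,325)]),('scene',[(450,310,530,405),(165,140,225,200),(490,250,530,305)])]:
    A=np.load(n+'.npz')['d'];_,B=viewer.camera(n)
    for x0,y0,x1,y1 in bx:
        e=np.abs(A-B)[y0:y1,x0:x1]; print(n,(x0,y0),'depth change median',np.median(e).round(4),'share>1cm',(e>.01).mean().round(3))
E
```

```text
grate [ 0.5058 -0.0889  0.0464] [ 0.5398 -0.009   0.0469] [ 0.4765 -0.0509  0.0469] collar [ 0.4939 -0.1166  0.0468] [0.552  0.0196 0.0468] [ 0.4499 -0.0508  0.0469] foot [ 0.4093 -0.0888  0.0078]
0.053549067585166615 2.6635148648861486
0.05566383006361428 2.647771268242175
top (100, 170) depth change median 0.0016 share>1cm 0.008
top (475, 270) depth change median 0.0017 share>1cm 0.007
top (122, 290) depth change median 0.0015 share>1cm 0.008
scene (450, 310) depth change median 0.0013 share>1cm 0.008
scene (165, 140) depth change median 0.0021 share>1cm 0.009
scene (490, 250) depth change median 0.0017 share>1cm 0.005
```

Grate and collar are level within 0.5 mm, the notch is about 0.016 rad (0.9 mm) off the pin, and the loose objects haven't moved.

```bash
python3 -c "
from h import *
print(finish_job())"
```

```text
the job is handed in; nothing more can be done
None
```

The grate is turned onto the pin and pressed home, and I handed the job in at about 11 s of the 48 s allowed; no verdict is reported.

**What I did:** I pushed the post counter-clockwise about 1.83 rad with the closed fingertips, checking the wrist camera along the way. I then backed off, pressed on the dome until it stopped hard and lifted straight up. The stop came at about 20 N with the fingertips at z = 0.0508 m; a seated dome top should be at 0.051 m.

**Last checks:**
- **Flush:** the grate reads 46.4–46.9 mm and the collar 46.8–46.9 mm by wrist depth. Both read about 2 mm above the stated 45 mm, and so does the foot, which fits the calibration error.
- **Notch on pin:** the notch is about 0.9 mm from the pin along the rim, against a limit of 5 mm.
- **Jug, cup and tamper:** the start and end depth images match where they stand, with a median change of about 2 mm or less. A plain picture comparison did differ, which I put down to the arm's moved shadow.
- **Clear of everything:** the fingertips were about 0.2 m above the counter, with contact forces near zero.

**Disagreement:** the bowl's centre came out 1–3 mm different between cameras, so I did the final alignment from the notch and pin directly.

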